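Thin turned vase onto the waxing turntable

TASK

The finish on the thin-walled wooden bud vase is dry. Holding it with only a light grip (its wall cracks if squeezed hard), draw it straight up out of its light drying stand without tipping or dragging the stand, and set it down softly, standing upright with its whole foot on the round cork pad of the turntable; do not drop it or press it down. Let go, and leave the stand, the pointed finial in the other stand, the wax tin and the sanding block where they are.

Things in the scene. Friction and masses are not known exactly. Their poses are not given: they have to be found in the camera images.
- vase_center (a point): half-way up (55 mm above the foot) the axis, z, of the upright wooden bud vase: round, 110 mm tall, about 90 g, dark open mouth. Above the foot: 36 mm across to 38 mm; straight belly (grip here) 44 mm across from 52 to 86 mm; neck 30 mm at 98; lip 38 mm at 110. Its thin wall stands 40 N from each finger, cracks when both together pass 90 N. It starts in the stand
- stand: the vase's drying stand, loose, plywood, only 70 g: a round base 68 mm across and 6 mm thick with a round socket on it, 50 mm across outside, 42 mm inside (3 mm of play around the vase's foot); socket rim 41 mm and socket floor 6 mm above the bench. Origin at the centre of its underside, z up
- pad_center (a point): centre of the upper face of the cork pad, 100 mm across, in the middle of the turntable, a fixed dark steel disc 150 mm across; the pad's face is 36 mm above the bench and the disc's rim face 30 mm. It does not turn. The pad is springy: it gives 1 mm for each 2.5 N, 6 mm at most; more than 15 N on it is too rough for the vase
- stand_b: the other drying stand, identical to the first, holding the finial; origin at the centre of its underside. Leave alone
- finial_center (a point): centre (50 mm above its foot) of the solid finial in the other stand: same wood, 100 mm tall, up to 40 mm across, with a narrow waist and a pointed top instead of an open mouth. Leave alone
- wax_tin_center (a point): centre of a bare metal wax tin, 71 mm across, 40 mm tall, standing on the bench. Leave alone
- sanding_block_center (a point): centre of a cork sanding block, 60 x 100 x 32 mm, lying on the bench, long side along its y. Leave alone
There are look-alikes about, which are no part of the job. Leave any orange, pink or turquoise look-alike of the part that bears pad_center alone.

How it is judged:
By the outcome, as a careful person would: the job done as asked, in the order asked, and still so for the second after the job is handed in, with the robot touching nothing.
It also fails if it takes over 43 s, if anything falls off the work surface, if the arm or the gripper's body presses on something with over 40 N, if the wrist force passes 120 N, or if a joint passes its speed limit or range.

ROBOT

A 7-joint arm with a two-finger parallel gripper is mounted at the origin on the work surface. World frame = base frame: x ahead of the robot, y to its left, z up, the work surface at z = 0. Lengths are in m, angles in rad, forces in N, time in s.
With the tool pointing down it reaches from about 0.4 to 0.85 m from the base axis. Payload 4.4 kg.
Tool frame: the origin (TCP) lies midway between the tips of the shut fingers; the grasp point (between the pads) lies 19 mm behind it (pinch_z is the distance from the TCP to the grasp point, in m); z points along the fingers, y is the direction in which the jaws open and shut (so a half turn about z gives the same grasp; the last joint's range is limited). The gripper opens to 94 mm and grips with 3 to 60 N. Pads are 16 mm wide; open, the fingers measure 119 mm over their backs; the gripper's body (75 mm by 177 mm) begins 78 mm behind the grasp point.
Start: joints at [1.047, 0.628, 0.038, 1.517, -0.027, 0.996, -0.02], TCP at [0.287, -0.583, 0.17] pointing down, gripper open.
Joint ranges: [-3.06, 3.06], [-0.37, 2.12], [-1.25, 1.32], [0.18, 2.47], [-1.1, 4.24], [0.23, 1.98], [-2.94, 2.94]. Speed limits (rad/s): [2.57, 2.57, 3.14, 3.14, 3.14, 3.14, 3.14].

INTERFACE

Orientations are given as a rotation vector (axis times angle).
In Python, from bench import sense, get_image, job_done, pinch_z gives the robot as it stands. The module is installed in compiled form; this text tells all that it offers.
- The arm moves only by the tool send_rows, never from a script. Its argument "deltas" is a list of rows, each an object of numbers: "tx", "ty", "tz": the shift along the tool's x, y, z in m; "wx", "wy", "wz": the turn, a rotation vector about the tool's x, y, z in degrees; "jaw": the opening, from -1 (shut) to 1 (fully open). A call has 1 to 20 rows; each row is the pose to reach, as a shift and turn from the pose commanded when the call began, along the tool's axes at that moment; what a row does not reach only later rows make up. A row lasts 1/10 s, in which the tool goes at most 50 mm and 8.59 degrees, less where a joint would pass 70% of its speed; a pose out of reach is approached as far as the arm can. A call with a gripper value outside its range is refused whole. The fingers move at their own pace and stop on an object; "squeeze" is the grip in N (left out, the last holds). Time passes only in rows, so rows that repeat a pose let the fingers close. It gives the time, the measured TCP pose, the force and the opening at its end, in the units of the state.
- sense(): the state, without advancing time (a new reading comes with each control period).
- get_image(name): name is "scene" or "top" or "wrist"; returns a dict with "color" (480x640x3 uint8, blue, green, red), "intrinsics" (3x3 intrinsics, pixels), "rvec" (rotation vector, rad) and "tvec" (3), from world to camera coordinates, as OpenCV has them. Camera axes: x right, y down, z forward; pixel columns grow to the right and rows downward; lengths in m; the calibration is good to about 2 mm. The wrist camera is an equidistant fisheye: a pixel r from the principal point sees the ray r / f radians off the axis. A picture is of the moment at which its call begins. There is no depth.
- job_done(): hands the job in, once; it reports no verdict.
The state is a dict: "clock": time; "joints": joint angles; "qvel": joint speeds; "joint_torque": joint torques, N m; "position": TCP position; "tcp_rot": TCP orientation; "force": force on the tool from outside, world axes, zero at the start; "moment": the same for the moment, N m; "opening": opening from 0.0 (shut) to 1.0 (fully open).
Only numpy, scipy, OpenCV 4.12 (cv2) and the standard library are available. Lean on these libraries where they do the work, as an engineer would, in place of code of your own. Each camera call takes 0.05 s, during which the arm holds its last target.

## Working session

There is one attempt and no reset: what is moved stays moved. The work goes in short steps, Python scripts to look and compute and a tool call to move; the robot and the scene stay as the last step left them, time stands still between calls to the robot, and variables do not carry over. Pictures are saved under pics/ and viewed, and the job is handed in when it is done.

Besides the shell and the picture viewer there is one more tool, called after "Call:" as name(argument=value, ...), one argument or row to a line, values as JSON. send_rows: Moves the arm, as the interface text tells. Its arguments: {"type":"object","properties":{"deltas":{"type":"array","items":{"type":"object","properties":{"tx":{"type":"number"},"ty":{"type":"number"},"tz":{"type":"number"},"wx":{"type":"number"},"wy":{"type":"number"},"wz":{"type":"number"},"jaw":{"type":"number"}}}},"squeeze":{"type":"number"}},"required":["deltas"]}

```bash
mkdir -p pics; cat > h.py <<'E'
import numpy as np,cv2
from bench import *
def snap(n,f):
    im=get_image(n); cv2.imwrite('pics/'+f+'.png',im['color'])
    np.savez('pics/'+f+'.npz',color=im['color'],K=im['intrinsics'],r=im['rvec'],t=im['tvec']); return im
E
python3 - <<'E'
from h import *
s=sense(); print({k:np.round(v,3) for k,v in s.items()},pinch_z)
for n in('scene','top'):
    im=snap(n,n+'1'); print(im['intrinsics'],im['rvec'],im['tvec'])
E
```

```text
{'clock': np.float64(0.0), 'joints': array([ 1.047,  0.629,  0.038,  1.518, -0.027,  0.996, -0.02 ]), 'qvel': array([ 0.   ,  0.001, -0.002,  0.002, -0.001,  0.   ,  0.   ]), 'joint_torque': array([ 1.0000e-03, -5.4972e+01,  1.1440e+00, -1.8664e+01, -5.2000e-02,
        2.4000e-02,  0.0000e+00]), 'position': array([ 0.287, -0.582,  0.169]), 'tcp_rot': array([-3.058e+00, -7.130e-01,  1.000e-03]), 'force': array([ 1.121,  0.139, -0.071]), 'moment': array([-0.016,  0.029, -0.042]), 'opening': np.float64(0.997)} 0.0188
[[570.63827598   0.         314.61605375]
 [  0.         570.63827598 237.51023253]
 [  0.           0.           1.        ]] [ 1.86090069  1.45827242 -0.70889055] [-0.21983844 -0.26785386  1.55309034]
[[584.02071424   0.         318.94309682]
 [  0.         584.02071424 243.86932996]
 [  0.           0.           1.        ]] [ 2.19571731 -2.18479894  0.07452977] [0.08657786 0.50667783 1.33331636]
```

View pics/scene1.png

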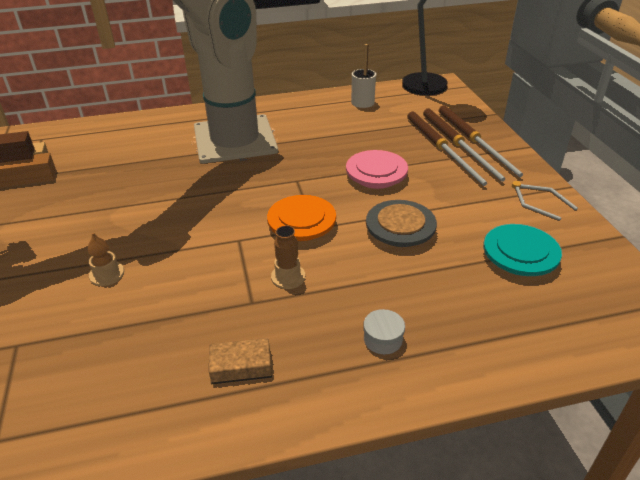

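View pics/top1.png

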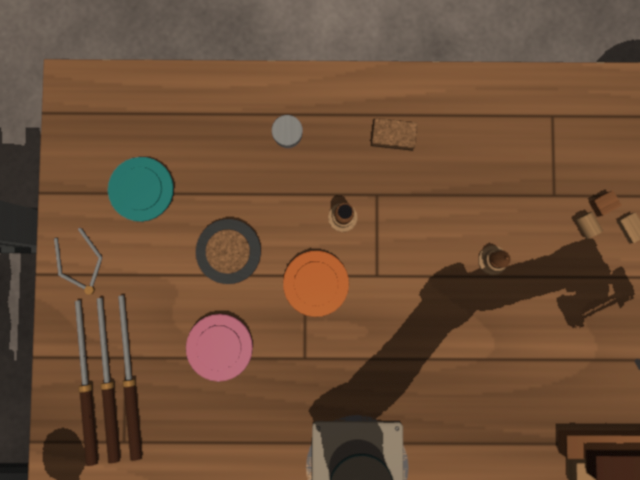

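Candidates for the vase are scene (286,250) / top (344,213), which has an open dark mouth, and scene (103,258) / top (497,260), which has a pointed top and so is the finial. Candidates for the pad are the dark disc with a cork top at top (228,250), and the orange (316,283), pink (219,347) and turquoise (141,188) look-alikes. The vase is the first one and the pad is on the dark disc. I'll confirm both in an enlarged crop.

```bash
python3 - <<'E'
import cv2,numpy as np
a=cv2.imread('pics/scene1.png');b=cv2.imread('pics/top1.png')
p=cv2.resize(a[180:310,250:450],(800,520)[:2],interpolation=3)[:, :]
p=cv2.resize(a[190:300,255:445],(400,232),interpolation=3)
q=cv2.resize(b[180:290,190:380],(800,463),interpolation=3)
v=cv2.resize(a[220:300,255:325],(350,400),interpolation=3)
cv2.imwrite('pics/crop_t.png',q)
w=cv2.resize(a[190:300,255:445],(800,463),interpolation=3);cv2.imwrite('pics/crop_s.png',w)
E
```

```text
(no output)
```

View pics/crop_t.png

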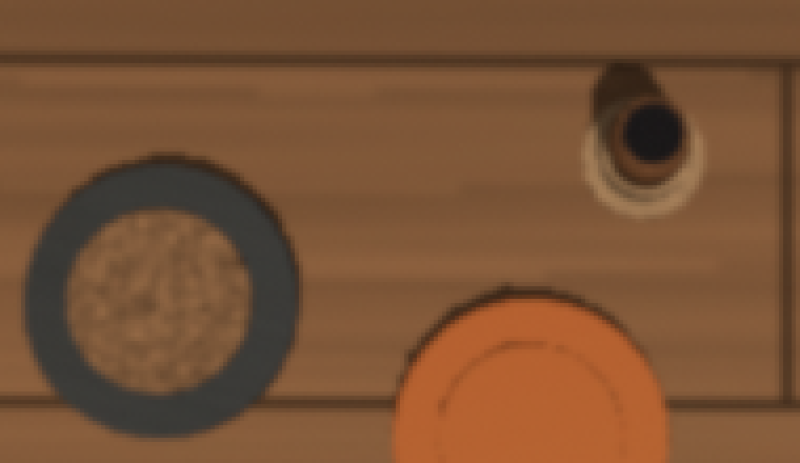

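View pics/crop_s.png

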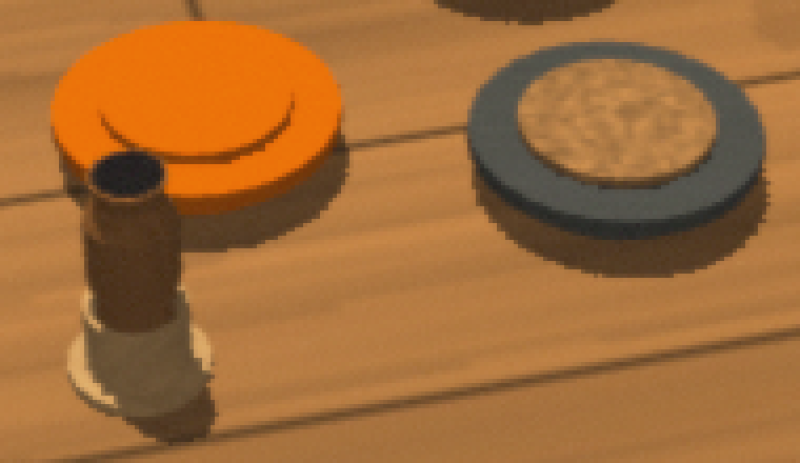

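The crops confirm it: an open dark mouth at top crop (653,133), and a cork face on the dark steel disc at top crop (159,301). Next I'll locate both.

```bash
cat >> h.py <<'E'
def ray(f,uv,fish=False):
    d=np.load('pics/'+f+'.npz'); K=d['K'];R=cv2.Rodrigues(d['r'])[0];t=d['t'].ravel()
    x=(np.array(uv,float)-[K[0,2],K[1,2]])/K[0,0]
    if fish:
        r=np.linalg.norm(x); v=np.r_[x/max(r,1e-9)*np.sin(r),np.cos(r)]
    else: v=np.r_[x,1]
    return -R.T@t, R.T@v
def onz(f,uv,z,fish=False):
    c,v=ray(f,uv,fish); return c+v*(z-c[2])/v[2]
def proj(f,P,fish=False):
    d=np.load('pics/'+f+'.npz'); K=d['K'];R=cv2.Rodrigues(d['r'])[0];t=d['t'].ravel()
    q=np.atleast_2d(P)@R.T+t
    if fish:
        rho=np.linalg.norm(q[:,:2],axis=1);th=np.arctan2(rho,q[:,2])
        x=q[:,:2]/rho[:,None]*th[:,None]
    else: x=q[:,:2]/q[:,2:]
    return x*K[0,0]+[K[0,2],K[1,2]]
def circ(c,r,z):
    a=np.linspace(0,2*np.pi,90);return np.c_[c[0]+r*np.cos(a),c[1]+r*np.sin(a),0*a+z]
E
python3 - <<'E'
from h import *
s=4.21
T=lambda u,v:(190+u/s-.4,180+v/s-.4)
S=lambda u,v:(255+u/s-.4,190+v/s-.4)
for n,a,b,z in(('mouth',(653,133),(127,174),.116),('pad',(159,301),(618,121),.036),('base',(644,157),(140,356),.006)):
    print(n,onz('top1',T(*a),z).round(4),onz('scene1',S(*b),z).round(4))
for n,uv,uv2,z in(('finialtip',(501,260),(96,236),.106),('orange',(316,283),(302,212),.036)):
    print(n,onz('top1',uv,z).round(3),onz('scene1',uv2,z).round(3))
im=get_image('wrist');print(im['intrinsics'],(-cv2.Rodrigues(im['rvec'])[0].T@im['tvec'].ravel()),cv2.Rodrigues(im['rvec'])[0])
print(cv2.Rodrigues(sense()['tcp_rot'])[0].round(3))
E
```

```text
mouth [0.5704 0.0344 0.116 ] [0.5712 0.0357 0.116 ]
pad [0.4874 0.2973 0.036 ] [0.4927 0.2986 0.036 ]
base [0.5703 0.0342 0.006 ] [0.5704 0.0363 0.006 ]
finialtip [ 0.468 -0.303  0.106] [ 0.484 -0.308  0.106]
orange [0.416 0.095 0.036] [0.417 0.099 0.036]
[[371.64829954   0.         320.9001537 ]
 [  0.         371.64829954 235.98791634]
 [  0.           0.           1.        ]] [ 0.35883972 -0.54716802  0.38482765] [[ 0.44154237 -0.89723841 -0.00188892]
 [-0.86190512 -0.42473753  0.27697941]
 [-0.24931886 -0.12067008 -0.960874  ]]
[[ 0.897  0.442 -0.001]
 [ 0.442 -0.897  0.001]
 [-0.    -0.001 -1.   ]]
```

Call:
send_rows(
  deltas=[
    {"tz":-0.03},
    {"tx":0.5275,"ty":-0.428,"tz":-0.03,"wz":26.2},
    {"tx":0.5275,"ty":-0.428,"tz":-0.03,"wz":26.2},
    {"tx":0.5275,"ty":-0.428,"tz":-0.03,"wz":26.2},
    {"tx":0.5275,"ty":-0.428,"tz":-0.03,"wz":26.2},
    {"tx":0.5275,"ty":-0.428,"tz":-0.03,"wz":26.2},
    {"tx":0.5275,"ty":-0.428,"tz":-0.03,"wz":26.2},
    {"tx":0.5275,"ty":-0.428,"tz":-0.03,"wz":26.2},
    {"tx":0.5275,"ty":-0.428,"tz":-0.03,"wz":26.2},
    {"tx":0.5275,"ty":-0.428,"tz":-0.03,"wz":26.2},
    {"tx":0.5275,"ty":-0.428,"tz":-0.03,"wz":26.2},
    {"tx":0.5275,"ty":-0.428,"tz":-0.03,"wz":26.2},
    {"tx":0.5275,"ty":-0.428,"tz":-0.03,"wz":26.2},
    {"tx":0.5275,"ty":-0.428,"tz":-0.03,"wz":26.2},
    {"tx":0.5275,"ty":-0.428,"tz":-0.03,"wz":26.2},
    {"tx":0.5275,"ty":-0.428,"tz":-0.03,"wz":26.2},
    {"tx":0.5275,"ty":-0.428,"tz":-0.03,"wz":26.2},
    {"tx":0.5275,"ty":-0.428,"tz":-0.03,"wz":26.2},
  ],
  squeeze=10,
)

```text
validation failed for argument at $.de...
```

Call:
send_rows(
  deltas=[
    {"tx":0,"ty":0,"tz":-0.03,"wx":0,"wy":0,"wz":0,"jaw":1},
  ],
  squeeze=10,
)

```text
clock: 0.25
position: [0.2858, -0.5798, 0.1963]
tcp_rot: [-3.051, -0.711, 0.004]
force: [0.1, 0.2, 0.3]
opening: 1.0
```

Call:
send_rows(
  deltas=[
    {"tx":0.5275,"ty":-0.428,"tz":0,"wx":0,"wy":0,"wz":26.2,"jaw":1},
    {"tx":0.5275,"ty":-0.428,"tz":0,"wx":0,"wy":0,"wz":26.2,"jaw":1},
    {"tx":0.5275,"ty":-0.428,"tz":0,"wx":0,"wy":0,"wz":26.2,"jaw":1},
    {"tx":0.5275,"ty":-0.428,"tz":0,"wx":0,"wy":0,"wz":26.2,"jaw":1},
    {"tx":0.5275,"ty":-0.428,"tz":0,"wx":0,"wy":0,"wz":26.2,"jaw":1},
    {"tx":0.5275,"ty":-0.428,"tz":0,"wx":0,"wy":0,"wz":26.2,"jaw":1},
    {"tx":0.5275,"ty":-0.428,"tz":0,"wx":0,"wy":0,"wz":26.2,"jaw":1},
    {"tx":0.5275,"ty":-0.428,"tz":0,"wx":0,"wy":0,"wz":26.2,"jaw":1},
    {"tx":0.5275,"ty":-0.428,"tz":0,"wx":0,"wy":0,"wz":26.2,"jaw":1},
    {"tx":0.5275,"ty":-0.428,"tz":0,"wx":0,"wy":0,"wz":26.2,"jaw":1},
    {"tx":0.5275,"ty":-0.428,"tz":0,"wx":0,"wy":0,"wz":26.2,"jaw":1},
    {"tx":0.5275,"ty":-0.428,"tz":0,"wx":0,"wy":0,"wz":26.2,"jaw":1},
    {"tx":0.5275,"ty":-0.428,"tz":0,"wx":0,"wy":0,"wz":26.2,"jaw":1},
    {"tx":0.5275,"ty":-0.428,"tz":0,"wx":0,"wy":0,"wz":26.2,"jaw":1},
    {"tx":0.5275,"ty":-0.428,"tz":0,"wx":0,"wy":0,"wz":26.2,"jaw":1},
    {"tx":0.5275,"ty":-0.428,"tz":0,"wx":0,"wy":0,"wz":26.2,"jaw":1},
    {"tx":0.5275,"ty":-0.428,"tz":0,"wx":0,"wy":0,"wz":26.2,"jaw":1},
    {"tx":0.5275,"ty":-0.428,"tz":0,"wx":0,"wy":0,"wz":26.2,"jaw":1},
  ],
  squeeze=10,
)

```text
clock: 2.05
position: [0.5709, 0.032, 0.2005]
tcp_rot: [3.141, -0.004, -0.0]
force: [0.6, -0.5, 0.2]
opening: 0.996
```

```bash
python3 - <<'E'
from h import *
im=snap('wrist','w1'); s=sense();print(s['position'],s['tcp_rot'],s['qvel'].round(3),s['joints'].round(2))
R=cv2.Rodrigues(s['tcp_rot'])[0];print(R.round(4))
img=im['color'].copy()
for r,z in((.034,.006),(.019,.116),(.022,.09)):
    p=proj('w1',circ((.571,.0352),r,z),True)
    cv2.polylines(img,[np.round(p*8).astype(np.int32)],True,(0,255,0),1,cv2.LINE_AA,3)
cv2.imwrite('pics/w1o.png',img)
E
```

```text
[0.57101953 0.03224925 0.2005478 ] [ 3.14106019e+00 -3.37873056e-03 -4.15847228e-05] [-0.004  0.002 -0.005 -0.004 -0.    -0.    -0.   ] [-0.16  0.48  0.08  1.71 -0.05  0.96 -1.63]
[[ 1.0e+00 -2.2e-03 -0.0e+00]
 [-2.2e-03 -1.0e+00 -5.0e-04]
 [-0.0e+00  5.0e-04 -1.0e+00]]
```

View pics/w1o.png

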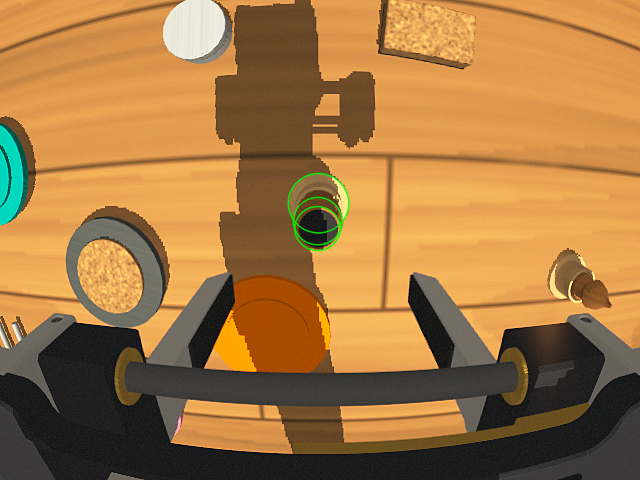

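The overlay at (318,215) sits on the vase, with the fingers visible at (234,275) and (409,275). I'll refine the fit for the mouth, the base and the pad.

```bash
python3 - <<'E'
from h import *
im=np.load('pics/w1.npz')['color'];S=8
c=cv2.resize(im[165:260,270:370],None,fx=6,fy=6,interpolation=cv2.INTER_CUBIC)
for r,z,col in((.034,.006,(0,255,0)),(.025,.041,(255,255,0)),(.019,.116,(0,0,255))):
    p=(proj('w1',circ((.571,.0352),r,z),True)+.5-[270,165])*6-.5
    cv2.polylines(c,[np.round(p*8).astype(np.int32)],True,col,1,cv2.LINE_AA,3)
c2=cv2.resize(im[205:340,55:180],None,fx=4,fy=4,interpolation=cv2.INTER_CUBIC)
for r,z in((.05,.036),(.075,.03)):
    p=(proj('w1',circ((.49,.298),r,z),True)+.5-[55,205])*4-.5
    cv2.polylines(c2,[np.round(p*8).astype(np.int32)],True,(0,255,0),1,cv2.LINE_AA,3)
cv2.imwrite('pics/w1c.png',c);cv2.imwrite('pics/w1p.png',c2)
E
```

```text
(no output)
```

View pics/w1c.png

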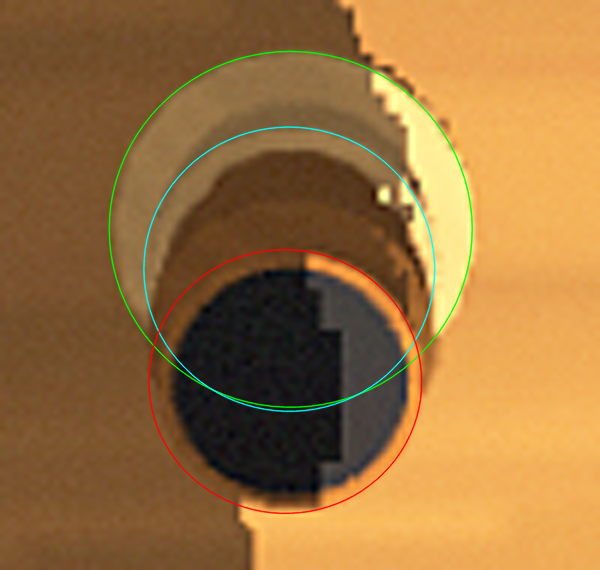

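View pics/w1p.png

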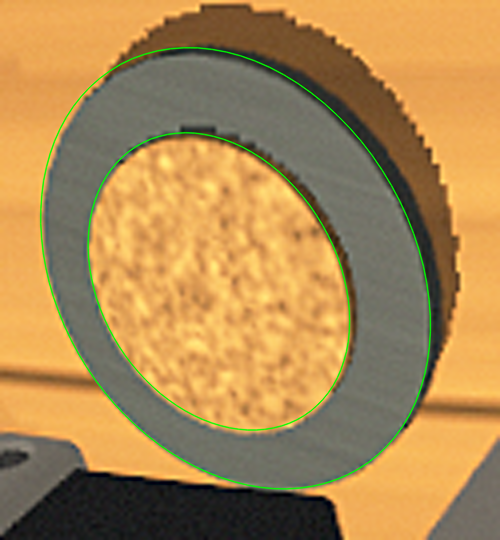

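The pad overlay fits at (0.490, 0.298). The vase axis is about 0.8 mm toward -y, at roughly (0.571, 0.0345). I'll go down with the fingers open, then narrow them partway.

Call:
send_rows(
  deltas=[
    {"tx":0,"ty":-0.0022,"tz":0.03,"wx":0,"wy":0,"wz":0,"jaw":1},
    {"tx":0,"ty":-0.0022,"tz":0.06,"wx":0,"wy":0,"wz":0,"jaw":1},
    {"tx":0,"ty":-0.0022,"tz":0.09,"wx":0,"wy":0,"wz":0,"jaw":1},
    {"tx":0,"ty":-0.0022,"tz":0.115,"wx":0,"wy":0,"wz":0,"jaw":1},
    {"tx":0,"ty":-0.0022,"tz":0.132,"wx":0,"wy":0,"wz":0,"jaw":0.3},
    {"tx":0,"ty":-0.0022,"tz":0.1415,"wx":0,"wy":0,"wz":0,"jaw":0.3},
    {"tx":0,"ty":-0.0022,"tz":0.1415,"wx":0,"wy":0,"wz":0,"jaw":0.3},
    {"tx":0,"ty":-0.0022,"tz":0.1415,"wx":0,"wy":0,"wz":0,"jaw":0.3},
    {"tx":0,"ty":-0.0022,"tz":0.1415,"wx":0,"wy":0,"wz":0,"jaw":0.2},
    {"tx":0,"ty":-0.0022,"tz":0.1415,"wx":0,"wy":0,"wz":0,"jaw":0.2},
    {"tx":0,"ty":-0.0022,"tz":0.1415,"wx":0,"wy":0,"wz":0,"jaw":0.2},
    {"tx":0,"ty":-0.0022,"tz":0.1415,"wx":0,"wy":0,"wz":0,"jaw":0.2},
  ],
  squeeze=10,
)

```text
clock: 3.3
position: [0.5716, 0.0363, 0.0593]
tcp_rot: [-3.142, -0.001, -0.001]
force: [-0.2, -0.6, 0.5]
opening: 0.597
```

```bash
python3 - <<'E'
from h import *
im=snap('wrist','w2'); snap('scene','s2'); s=sense();print(s['position'],s['tcp_rot'],s['qvel'].round(3),s['opening'],s['force'])
c=cv2.resize(im['color'][170:370,190:450],None,fx=3,fy=3,interpolation=cv2.INTER_CUBIC)
for r,z,col in((.019,.116,(0,0,255)),(.034,.006,(0,255,0))):
    p=(proj('w2',circ((.571,.0345),r,z),True)+.5-[190,170])*3-.5
    cv2.polylines(c,[np.round(p*8).astype(np.int32)],True,col,1,cv2.LINE_AA,3)
cv2.imwrite('pics/w2c.png',c)
E
```

```text
[0.57144781 0.03625879 0.05908799] [-3.14153583e+00 -9.58225073e-04 -5.39452515e-04] [ 0.001  0.002 -0.003 -0.001  0.002 -0.001  0.001] 0.6004871230186868 [-0.44418925 -0.32399917 -0.86689702]
```

View pics/w2c.png

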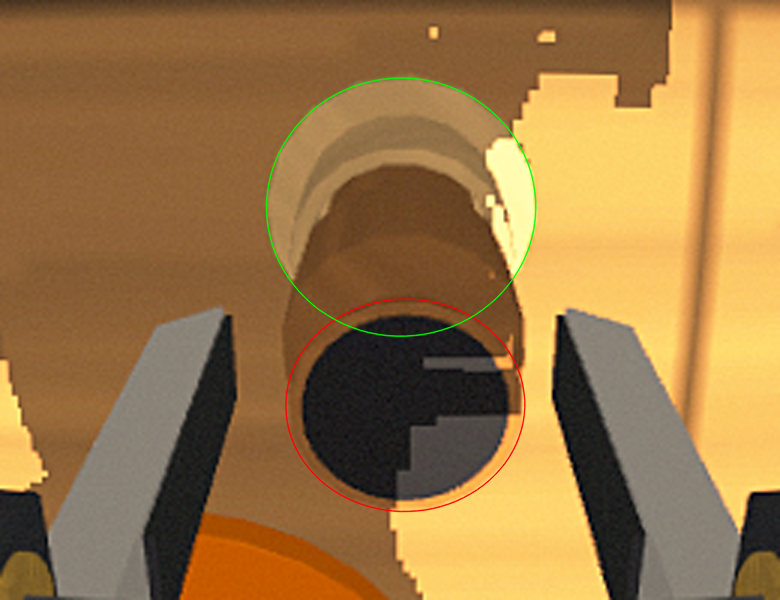

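View pics/s2.png

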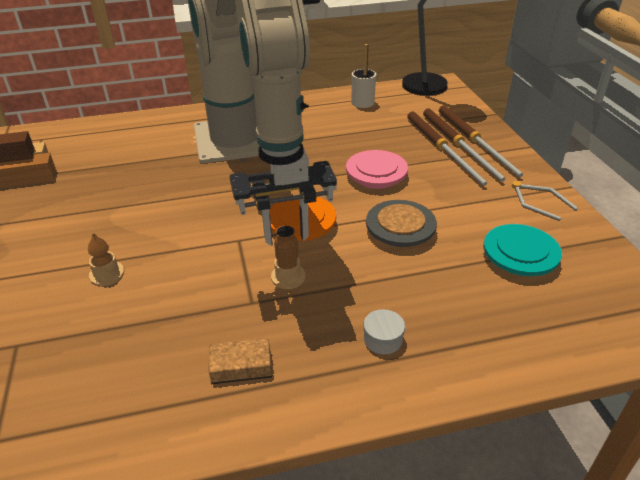

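The finger midline is at crop column 394 and the belly midline at 404. That puts the vase about 1.8 mm toward -y, which agrees with the pose estimate. I'll shift by that amount and check again.

Call:
send_rows(
  deltas=[
    {"tx":0,"ty":0.0018,"tz":0,"wx":0,"wy":0,"wz":0,"jaw":0.1},
    {"tx":0,"ty":0.0018,"tz":0,"wx":0,"wy":0,"wz":0,"jaw":0.1},
    {"tx":0,"ty":0.0018,"tz":0,"wx":0,"wy":0,"wz":0,"jaw":0.1},
    {"tx":0,"ty":0.0018,"tz":0,"wx":0,"wy":0,"wz":0,"jaw":0.1},
  ],
  squeeze=8,
)

```text
clock: 3.8
position: [0.5713, 0.0344, 0.0589]
tcp_rot: [-3.142, -0.001, 0.0]
force: [0.3, 0.1, -0.2]
opening: 0.549
```

```bash
python3 - <<'E'
from h import *
im=snap('wrist','w3'); s=sense();print(s['position'],s['opening'],s['force'])
c=cv2.resize(im['color'][220:340,220:420],None,fx=4,fy=4,interpolation=cv2.INTER_CUBIC)
cv2.imwrite('pics/w3c.png',c)
E
```

```text
[0.5713601  0.03443583 0.0588631 ] 0.5520564269619994 [-0.2862596   0.2341974   0.52462728]
```

View pics/w3c.png

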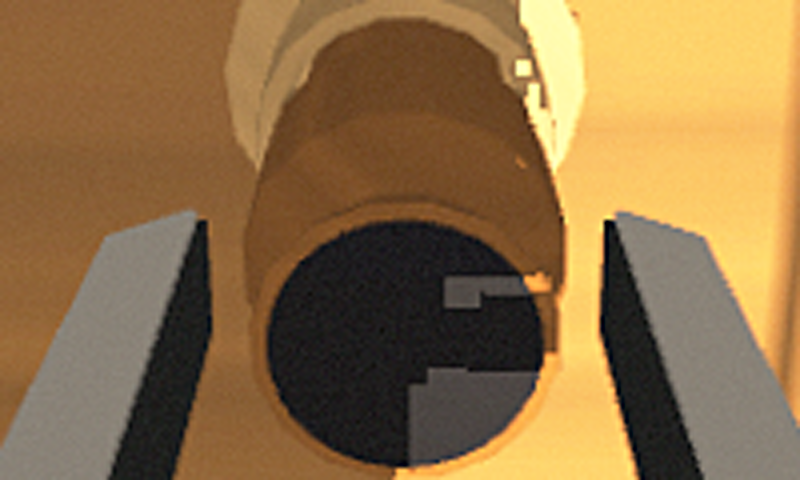

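The gaps are now even, 35 px on the left and 38 px on the right. Closing gently.

Call:
send_rows(
  deltas=[
    {"tx":0,"ty":0,"tz":0,"wx":0,"wy":0,"wz":0,"jaw":0.04},
    {"tx":0,"ty":0,"tz":0,"wx":0,"wy":0,"wz":0,"jaw":0.0},
    {"tx":0,"ty":0,"tz":0,"wx":0,"wy":0,"wz":0,"jaw":-0.02},
    {"tx":0,"ty":0,"tz":0,"wx":0,"wy":0,"wz":0,"jaw":-0.04},
    {"tx":0,"ty":0,"tz":0,"wx":0,"wy":0,"wz":0,"jaw":-0.06},
    {"tx":0,"ty":0,"tz":0,"wx":0,"wy":0,"wz":0,"jaw":-0.08},
    {"tx":0,"ty":0,"tz":0,"wx":0,"wy":0,"wz":0,"jaw":-0.1},
    {"tx":0,"ty":0,"tz":0,"wx":0,"wy":0,"wz":0,"jaw":-0.2},
    {"tx":0,"ty":0,"tz":0,"wx":0,"wy":0,"wz":0,"jaw":-0.3},
    {"tx":0,"ty":0,"tz":0,"wx":0,"wy":0,"wz":0,"jaw":-0.3},
    {"tx":0,"ty":0,"tz":0,"wx":0,"wy":0,"wz":0,"jaw":-0.3},
    {"tx":0,"ty":0,"tz":0,"wx":0,"wy":0,"wz":0,"jaw":-0.3},
  ],
  squeeze=8,
)

```text
clock: 5.05
position: [0.5713, 0.0344, 0.0588]
tcp_rot: [-3.142, -0.001, 0.0]
force: [0.1, 0.3, -0.2]
opening: 0.428
```

```bash
python3 - <<'E'
from h import *
im=snap('wrist','w4'); s=sense();print(s['position'],s['opening'],s['force'])
c=cv2.resize(im['color'][200:340,220:420],None,fx=4,fy=4,interpolation=cv2.INTER_CUBIC)
cv2.imwrite('pics/w4c.png',c)
E
```

```text
[0.57130327 0.03439353 0.05885869] 0.42952059993815195 [ 0.06817353 -0.19665078 -0.26302518]
```

View pics/w4c.png

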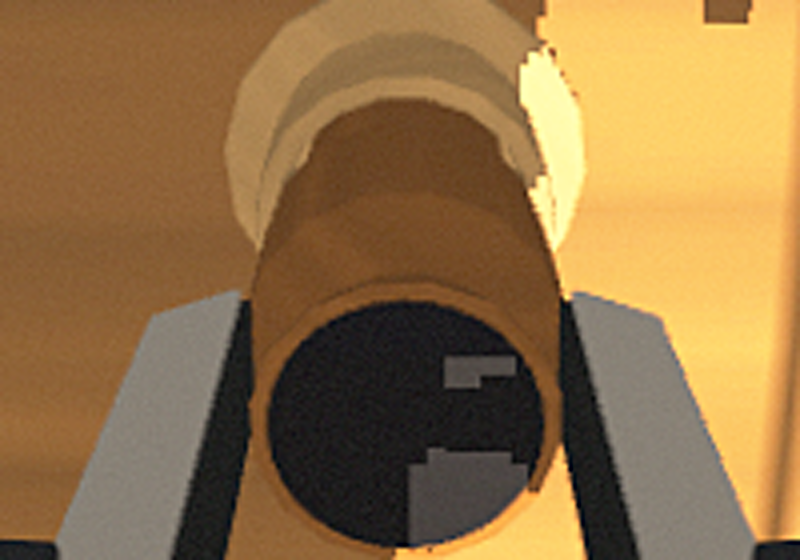

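The fingers have stopped on the belly at opening 0.43, with the vase centred in crop column 405. Lifting straight up slowly.

Call:
send_rows(
  deltas=[
    {"tx":0,"ty":0,"tz":-0.002,"wx":0,"wy":0,"wz":0,"jaw":-0.3},
    {"tx":0,"ty":0,"tz":-0.005,"wx":0,"wy":0,"wz":0,"jaw":-0.3},
    {"tx":0,"ty":0,"tz":-0.008,"wx":0,"wy":0,"wz":0,"jaw":-0.3},
    {"tx":0,"ty":0,"tz":-0.011,"wx":0,"wy":0,"wz":0,"jaw":-0.3},
    {"tx":0,"ty":0,"tz":-0.014,"wx":0,"wy":0,"wz":0,"jaw":-0.3},
    {"tx":0,"ty":0,"tz":-0.015,"wx":0,"wy":0,"wz":0,"jaw":-0.3},
    {"tx":0,"ty":0,"tz":-0.015,"wx":0,"wy":0,"wz":0,"jaw":-0.3},
  ],
  squeeze=8,
)

```text
clock: 5.8
position: [0.5715, 0.0344, 0.0741]
tcp_rot: [-3.142, -0.001, -0.001]
force: [0.0, 0.2, -0.9]
opening: 0.424
```

```bash
python3 - <<'E'
from h import *
im=snap('wrist','w5'); sc=snap('scene','s5'); s=sense();print(s['position'],s['opening'],s['force'])
c=cv2.resize(im['color'][200:340,220:420],(600,420),interpolation=cv2.INTER_CUBIC)
c2=cv2.resize(sc['color'][200:300,255:320],(195*1,300),interpolation=cv2.INTER_CUBIC)
o=np.zeros((420,800,3),np.uint8);o[:,:600]=c;o[:300,605:]=c2
cv2.imwrite('pics/w5c.png',o)
E
```

```text
[0.57130026 0.03438319 0.07387413] 0.42771734356865365 [-0.51305798  0.13307233 -0.51635552]
```

View pics/w5c.png

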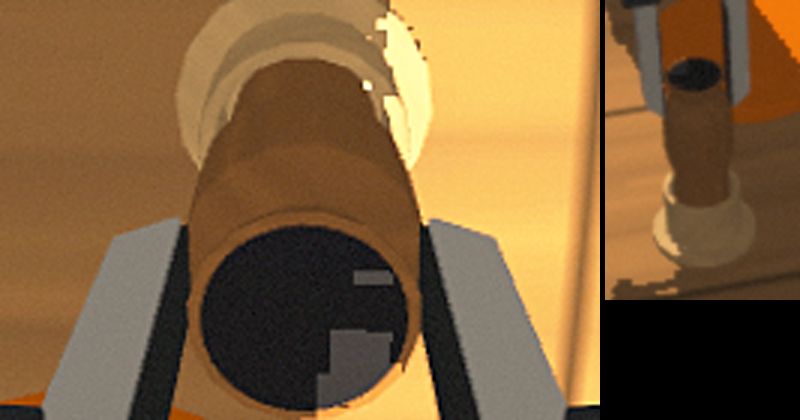

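The vase rises with the fingers: the mouth is unchanged relative to them, and the stand is still at its place around scene (288,275). Continuing up.

Call:
send_rows(
  deltas=[
    {"tx":0,"ty":0,"tz":-0.004,"wx":0,"wy":0,"wz":0,"jaw":-0.3},
    {"tx":0,"ty":0,"tz":-0.01,"wx":0,"wy":0,"wz":0,"jaw":-0.3},
    {"tx":0,"ty":0,"tz":-0.016,"wx":0,"wy":0,"wz":0,"jaw":-0.3},
    {"tx":0,"ty":0,"tz":-0.022,"wx":0,"wy":0,"wz":0,"jaw":-0.3},
    {"tx":0,"ty":0,"tz":-0.03,"wx":0,"wy":0,"wz":0,"jaw":-0.3},
    {"tx":0,"ty":0,"tz":-0.04,"wx":0,"wy":0,"wz":0,"jaw":-0.3},
    {"tx":0,"ty":0,"tz":-0.05,"wx":0,"wy":0,"wz":0,"jaw":-0.3},
    {"tx":0,"ty":0,"tz":-0.06,"wx":0,"wy":0,"wz":0,"jaw":-0.3},
    {"tx":0,"ty":0,"tz":-0.07,"wx":0,"wy":0,"wz":0,"jaw":-0.3},
    {"tx":0,"ty":0,"tz":-0.075,"wx":0,"wy":0,"wz":0,"jaw":-0.3},
    {"tx":0,"ty":0,"tz":-0.075,"wx":0,"wy":0,"wz":0,"jaw":-0.3},
    {"tx":0,"ty":0,"tz":-0.075,"wx":0,"wy":0,"wz":0,"jaw":-0.3},
  ],
  squeeze=8,
)

```text
clock: 7.1
position: [0.5711, 0.0344, 0.1487]
tcp_rot: [-3.142, -0.001, 0.001]
force: [-0.3, 0.2, -0.4]
opening: 0.428
```

```bash
python3 - <<'E'
from h import *
im=snap('wrist','w6'); sc=snap('scene','s6'); s=sense();print(s['position'],s['tcp_rot'],s['opening'],s['force'])
sc=sc['color']
for c,r,z in(((.571,.0345),.034,.006),):
    pass
c=cv2.resize(im['color'][160:340,220:420],(467,420),interpolation=cv2.INTER_CUBIC)
c2=cv2.resize(sc[170:300,240:340],(323,420),interpolation=cv2.INTER_CUBIC)
cv2.imwrite('pics/w6c.png',np.hstack([c,c2]))
E
```

```text
[0.57089875 0.03437842 0.14839208] [ 3.14149143e+00  8.44320053e-04 -1.61378202e-03] 0.424866735533218 [ 0.69670802  0.17311442 -1.85689474]
```

View pics/w6c.png

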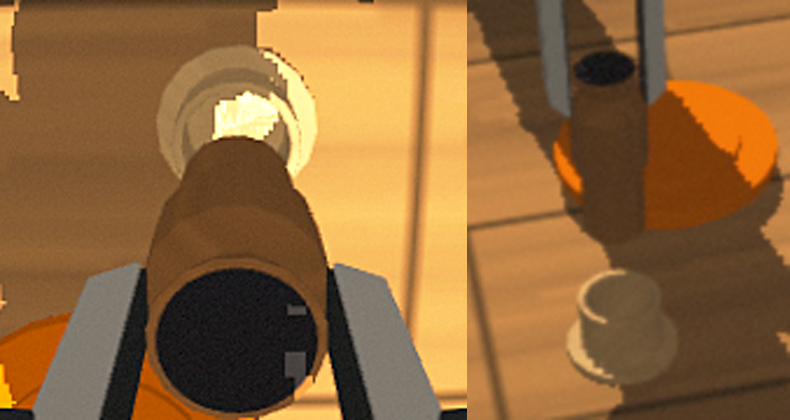

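The vase is clear at 7.1 s and the stand stands empty and upright. Carrying it smoothly to above the pad.

Call:
send_rows(
  deltas=[
    {"tx":-0.001,"ty":-0.004,"tz":0,"wx":0,"wy":0,"wz":0,"jaw":-0.3},
    {"tx":-0.004,"ty":-0.013,"tz":0,"wx":0,"wy":0,"wz":0,"jaw":-0.3},
    {"tx":-0.009,"ty":-0.028,"tz":0,"wx":0,"wy":0,"wz":0,"jaw":-0.3},
    {"tx":-0.015,"ty":-0.048,"tz":0,"wx":0,"wy":0,"wz":0,"jaw":-0.3},
    {"tx":-0.021,"ty":-0.07,"tz":0,"wx":0,"wy":0,"wz":0,"jaw":-0.3},
    {"tx":-0.028,"ty":-0.092,"tz":0,"wx":0,"wy":0,"wz":0,"jaw":-0.3},
    {"tx":-0.035,"ty":-0.114,"tz":0,"wx":0,"wy":0,"wz":0,"jaw":-0.3},
    {"tx":-0.042,"ty":-0.136,"tz":0,"wx":0,"wy":0,"wz":0,"jaw":-0.3},
    {"tx":-0.049,"ty":-0.158,"tz":0,"wx":0,"wy":0,"wz":0,"jaw":-0.3},
    {"tx":-0.056,"ty":-0.18,"tz":0,"wx":0,"wy":0,"wz":0,"jaw":-0.3},
    {"tx":-0.062,"ty":-0.202,"tz":0,"wx":0,"wy":0,"wz":0,"jaw":-0.3},
    {"tx":-0.068,"ty":-0.222,"tz":0,"wx":0,"wy":0,"wz":0,"jaw":-0.3},
    {"tx":-0.073,"ty":-0.238,"tz":0,"wx":0,"wy":0,"wz":0,"jaw":-0.3},
    {"tx":-0.077,"ty":-0.25,"tz":0,"wx":0,"wy":0,"wz":0,"jaw":-0.3},
    {"tx":-0.079,"ty":-0.258,"tz":0,"wx":0,"wy":0,"wz":0,"jaw":-0.3},
    {"tx":-0.081,"ty":-0.262,"tz":0,"wx":0,"wy":0,"wz":0,"jaw":-0.3},
    {"tx":-0.081,"ty":-0.2635,"tz":0,"wx":0,"wy":0,"wz":0,"jaw":-0.3},
    {"tx":-0.081,"ty":-0.2635,"tz":0,"wx":0,"wy":0,"wz":0,"jaw":-0.3},
    {"tx":-0.081,"ty":-0.2635,"tz":0,"wx":0,"wy":0,"wz":0,"jaw":-0.3},
  ],
  squeeze=8,
)

```text
clock: 9.1
position: [0.4906, 0.2969, 0.1489]
tcp_rot: [3.141, -0.001, 0.0]
force: [0.3, 0.2, -0.4]
opening: 0.426
```

```bash
cat > look.py <<'E'
from h import *
import sys
n=sys.argv[1]; cx,cy,zf=map(float,sys.argv[2:5])
im=snap('wrist','w'+n); sc=snap('scene','s'+n); tp=snap('top','t'+n);s=sense();print(s['position'],s['tcp_rot'],s['opening'],s['force'])
def ov(f,img,fish,box,k):
    x0,x1,y0,y1=box
    o=cv2.resize(img[y0:y1,x0:x1],None,fx=k,fy=k,interpolation=cv2.INTER_CUBIC)
    for c,r,z,col in(((.49,.298),.05,.036,(0,255,0)),((cx,cy),.019,zf+.11,(0,0,255)),((cx,cy),.018,zf,(255,255,0))):
        p=(proj(f,circ(c,r,z),fish)+.5-[x0,y0])*k-.5
        cv2.polylines(o,[np.round(p*8).astype(np.int32)],True,col,1,cv2.LINE_AA,3)
    return o
a=ov('w'+n,im['color'],True,(210,430,140,360),2)
b=ov('s'+n,sc['color'],False,(350,450,140,260),3.5)
b=b[:420]
o=np.zeros((440,800,3),np.uint8);o[:440,:440]=a;o[:b.shape[0],445:445+b.shape[1]]=b
cv2.imwrite('pics/look'+n+'.png',o)
E
python3 look.py 7 .49 .298 .0955
```

```text
[0.4905022  0.29724063 0.14893123] [ 3.14137754e+00 -7.50793609e-04  2.02186689e-04] 0.42550987020395153 [-0.54184913  0.43540839 -1.2333049 ]
```

View pics/look7.png

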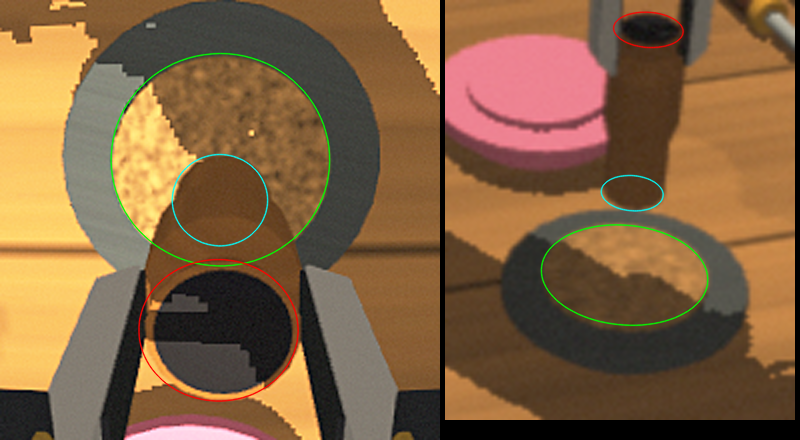

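The vase hangs upright over the pad and the foot overlay is well inside the cork. Going down to about 5 mm above it.

Call:
send_rows(
  deltas=[
    {"tx":0,"ty":0,"tz":0.003,"wx":0,"wy":0,"wz":0,"jaw":-0.3},
    {"tx":0,"ty":0,"tz":0.01,"wx":0,"wy":0,"wz":0,"jaw":-0.3},
    {"tx":0,"ty":0,"tz":0.018,"wx":0,"wy":0,"wz":0,"jaw":-0.3},
    {"tx":0,"ty":0,"tz":0.026,"wx":0,"wy":0,"wz":0,"jaw":-0.3},
    {"tx":0,"ty":0,"tz":0.034,"wx":0,"wy":0,"wz":0,"jaw":-0.3},
    {"tx":0,"ty":0,"tz":0.041,"wx":0,"wy":0,"wz":0,"jaw":-0.3},
    {"tx":0,"ty":0,"tz":0.047,"wx":0,"wy":0,"wz":0,"jaw":-0.3},
    {"tx":0,"ty":0,"tz":0.052,"wx":0,"wy":0,"wz":0,"jaw":-0.3},
    {"tx":0,"ty":0,"tz":0.055,"wx":0,"wy":0,"wz":0,"jaw":-0.3},
    {"tx":0,"ty":0,"tz":0.055,"wx":0,"wy":0,"wz":0,"jaw":-0.3},
    {"tx":0,"ty":0,"tz":0.055,"wx":0,"wy":0,"wz":0,"jaw":-0.3},
  ],
  squeeze=8,
)

```text
clock: 10.35
position: [0.4904, 0.298, 0.0941]
tcp_rot: [-3.141, -0.001, -0.001]
force: [-0.3, 0.2, -1.0]
opening: 0.428
```

```bash
python3 look.py 8 .4905 .2975 .041; python3 - <<'E'
from h import *
f=[]
for i in range(6):
    get_image('top'); f.append(sense()['force'])
print(np.mean(f,0),np.std(f,0))
E
```

```text
[0.49047284 0.29797556 0.09421155] [-3.14120930e+00 -6.57736553e-04 -9.57415483e-04] 0.4261977231431598 [ 0.01986226  0.01909506 -0.05616198]
[-0.04303888 -0.0273126  -0.8697044 ] [0.59424178 0.56982337 0.31965777]
```

View pics/look8.png

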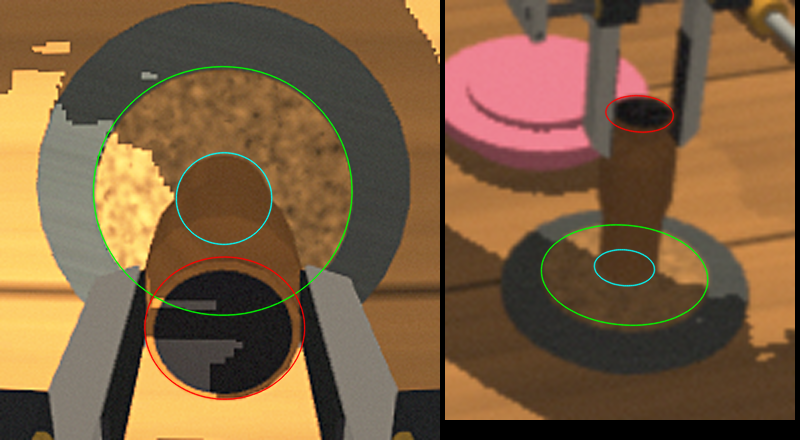

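The foot is centred on the cork, and the mean force of -0.87 N is the vase's weight. Creeping down while watching the force.

Call:
send_rows(
  deltas=[
    {"tx":0,"ty":0,"tz":0.001,"wx":0,"wy":0,"wz":0,"jaw":-0.3},
    {"tx":0,"ty":0,"tz":0.002,"wx":0,"wy":0,"wz":0,"jaw":-0.3},
    {"tx":0,"ty":0,"tz":0.003,"wx":0,"wy":0,"wz":0,"jaw":-0.3},
    {"tx":0,"ty":0,"tz":0.004,"wx":0,"wy":0,"wz":0,"jaw":-0.3},
    {"tx":0,"ty":0,"tz":0.0045,"wx":0,"wy":0,"wz":0,"jaw":-0.3},
    {"tx":0,"ty":0,"tz":0.0045,"wx":0,"wy":0,"wz":0,"jaw":-0.3},
  ],
  squeeze=8,
)

```text
clock: 11.4
position: [0.4902, 0.2978, 0.0893]
tcp_rot: [3.141, 0.001, -0.0]
force: [-0.0, -0.8, -0.7]
opening: 0.423
```

```bash
cat > fz.py <<'E'
from h import *
f=[]
for i in range(8):
    get_image('top'); f.append(sense()['force'])
s=sense();print(np.mean(f,0).round(2),np.std(f,0).round(2),s['position'],s['clock'])
E
python3 fz.py
```

```text
[-0.2  -0.13 -0.84] [0.41 0.44 0.33] [0.49023063 0.29786853 0.08942476] 11.8
```

Call:
send_rows(
  deltas=[
    {"tx":0,"ty":0,"tz":0.0005,"wx":0,"wy":0,"wz":0,"jaw":-0.3},
    {"tx":0,"ty":0,"tz":0.0008,"wx":0,"wy":0,"wz":0,"jaw":-0.3},
    {"tx":0,"ty":0,"tz":0.0008,"wx":0,"wy":0,"wz":0,"jaw":-0.3},
  ],
  squeeze=8,
)

```text
clock: 12.1
position: [0.4902, 0.2979, 0.0885]
tcp_rot: [3.142, 0.001, -0.0]
force: [-0.2, -0.1, -0.8]
opening: 0.426
```

```bash
python3 fz.py
```

```text
[ 0.23  0.12 -0.3 ] [0.81 0.4  0.28] [0.49024502 0.29786869 0.08861154] 12.5
```

Call:
send_rows(
  deltas=[
    {"tx":0,"ty":0,"tz":0.0004,"wx":0,"wy":0,"wz":0,"jaw":-0.3},
    {"tx":0,"ty":0,"tz":0.0005,"wx":0,"wy":0,"wz":0,"jaw":-0.3},
    {"tx":0,"ty":0,"tz":0.0005,"wx":0,"wy":0,"wz":0,"jaw":-0.3},
  ],
  squeeze=8,
)

```text
clock: 12.8
position: [0.4903, 0.2979, 0.0882]
tcp_rot: [-3.141, -0.001, -0.0]
force: [0.3, -0.0, 0.7]
opening: 0.427
```

```bash
python3 fz.py
```

```text
[ 0.1  -0.02  0.29] [0.78 0.42 0.63] [0.49023678 0.29790759 0.08812252] 13.2
```

Fz has gone from -0.87 through -0.3 to +0.3 N, so the pad now carries about the vase's weight (around 1.1 N). Letting go slowly.

Call:
send_rows(
  deltas=[
    {"tx":0,"ty":0,"tz":0,"wx":0,"wy":0,"wz":0,"jaw":-0.16},
    {"tx":0,"ty":0,"tz":0,"wx":0,"wy":0,"wz":0,"jaw":-0.13},
    {"tx":0,"ty":0,"tz":0,"wx":0,"wy":0,"wz":0,"jaw":-0.1},
    {"tx":0,"ty":0,"tz":0,"wx":0,"wy":0,"wz":0,"jaw":-0.07},
    {"tx":0,"ty":0,"tz":0,"wx":0,"wy":0,"wz":0,"jaw":-0.04},
    {"tx":0,"ty":0,"tz":0,"wx":0,"wy":0,"wz":0,"jaw":-0.01},
    {"tx":0,"ty":0,"tz":0,"wx":0,"wy":0,"wz":0,"jaw":0.03},
    {"tx":0,"ty":0,"tz":0,"wx":0,"wy":0,"wz":0,"jaw":0.1},
    {"tx":0,"ty":0,"tz":0,"wx":0,"wy":0,"wz":0,"jaw":0.2},
    {"tx":0,"ty":0,"tz":0,"wx":0,"wy":0,"wz":0,"jaw":0.35},
    {"tx":0,"ty":0,"tz":0,"wx":0,"wy":0,"wz":0,"jaw":0.5},
    {"tx":0,"ty":0,"tz":0,"wx":0,"wy":0,"wz":0,"jaw":0.7},
    {"tx":0,"ty":0,"tz":0,"wx":0,"wy":0,"wz":0,"jaw":0.9},
    {"tx":0,"ty":0,"tz":0,"wx":0,"wy":0,"wz":0,"jaw":0.9},
    {"tx":0,"ty":0,"tz":0,"wx":0,"wy":0,"wz":0,"jaw":0.9},
    {"tx":0,"ty":0,"tz":0,"wx":0,"wy":0,"wz":0,"jaw":0.9},
  ],
  squeeze=8,
)

```text
clock: 14.8
position: [0.4902, 0.2979, 0.0881]
tcp_rot: [-3.142, -0.001, -0.0]
force: [-0.0, 0.4, -0.8]
opening: 0.951
```

```bash
python3 look.py 9 .4905 .298 .036
```

```text
[0.49022789 0.29787701 0.08809911] [-3.14158295e+00 -8.27795215e-04 -9.67056793e-05] 0.9501503279611689 [-0.73736383 -0.17217823 -0.27951795]
```

View pics/look9.png

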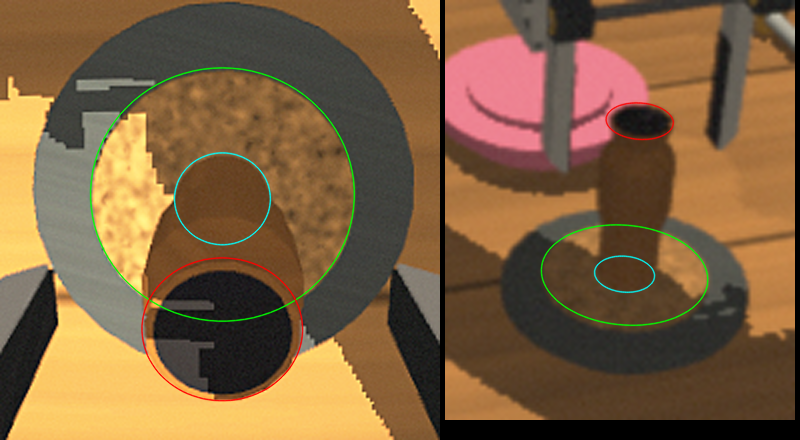

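The vase stands free with even gaps to both fingers. Withdrawing straight up.

Call:
send_rows(
  deltas=[
    {"tx":0,"ty":0,"tz":-0.01,"wx":0,"wy":0,"wz":0,"jaw":0.9},
    {"tx":0,"ty":0,"tz":-0.03,"wx":0,"wy":0,"wz":0,"jaw":0.9},
    {"tx":0,"ty":0,"tz":-0.055,"wx":0,"wy":0,"wz":0,"jaw":0.9},
    {"tx":0,"ty":0,"tz":-0.08,"wx":0,"wy":0,"wz":0,"jaw":0.9},
    {"tx":0,"ty":0,"tz":-0.105,"wx":0,"wy":0,"wz":0,"jaw":0.9},
    {"tx":0,"ty":0,"tz":-0.125,"wx":0,"wy":0,"wz":0,"jaw":0.9},
    {"tx":0,"ty":0,"tz":-0.14,"wx":0,"wy":0,"wz":0,"jaw":0.9},
    {"tx":0,"ty":0,"tz":-0.14,"wx":0,"wy":0,"wz":0,"jaw":0.9},
    {"tx":0,"ty":0,"tz":-0.14,"wx":0,"wy":0,"wz":0,"jaw":0.9},
  ],
  squeeze=8,
)

```text
clock: 15.85
position: [0.4901, 0.2978, 0.2283]
tcp_rot: [-3.141, -0.001, -0.001]
force: [0.3, -0.4, -0.6]
opening: 0.948
```

```bash
python3 look.py 10 .4905 .298 .036
```

```text
[0.48952893 0.29740541 0.22711781] [ 3.14047251e+00  7.81304890e-04 -2.58658544e-03] 0.9489680181421699 [ 0.25874682 -0.68096523 -0.49386196]
```

View pics/look10.png

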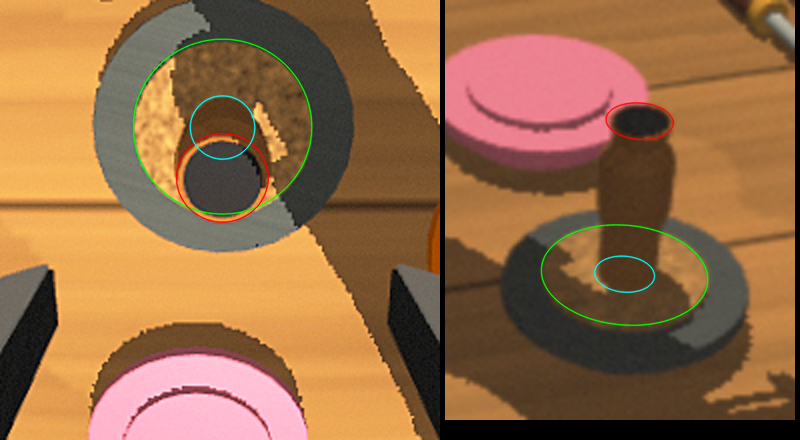

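View pics/s10.png

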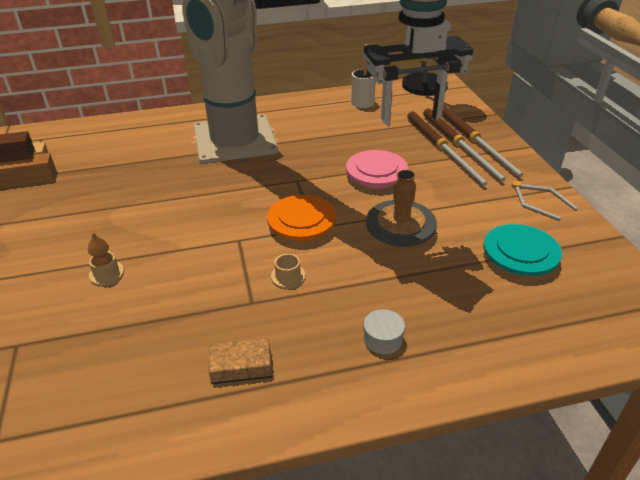

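View pics/t10.png

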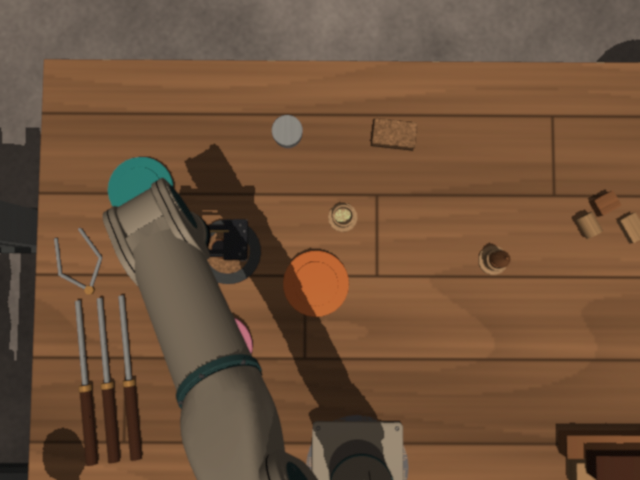

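The vase stands upright on the cork (scene (403,200)). The stand at top (343,216) and everything else is where it began, and the gripper is clear. Handing in.

```bash
python3 -c "
from bench import *
print(job_done(), sense()['clock'])"
```

```text
the job is handed in; nothing more can be done
the job is handed in; nothing more can be done
```

The vase is out of its drying stand and standing upright on the turntable's cork pad. I handed the job in at about 16 s of the 43 s allowed; no verdict was reported.

- **Grip and lift:** I centred the gripper on the vase using the wrist camera, gripped the belly at 8 N and drew the vase straight up. The stand stayed upright and in its place.
- **Setting down:** I carried it to the pad and lowered it in steps of 1 mm or less. When the pad was carrying about 1.1 N, roughly the vase's own weight, I opened the fingers slowly and withdrew straight up.
- **Last checks:** The final pictures show the vase within a few millimetres of the pad centre, with its whole foot on the cork. The stand, the finial, the wax tin and the sanding block look unmoved, and the gripper is about 80 mm above the vase.
- **Disagreements:**
  - The gripper read an opening of about 40 mm on the 44 mm belly, possibly because the finger pads give. The vase did not slip visibly.
  - The top and scene cameras differed by about 5 mm on the pad's position, so I used a point between them, which the wrist view confirmed.
- **Refused call:** My first move call was refused because its rows did not list every value. Nothing moved.

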